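# Open and hold the side gate of a stock tray

### The job

Pull the tray of the grey desktop stock cabinet out to its stop. Squeeze the two catches on top of the tray fully home, first the inner one (nearer the middle of the tray), then the outer one (in line with the gate); then take the gate by the black post on its top edge and swing it out, past its detent, as wide as it goes. Finish while still holding the gate wide open by its post, with the tray still fully out; leave the mouse, the stapler and the tape roll where they are.

Things in the scene. Friction and masses are not known exactly. Their poses are not given: they have to be found in the camera images.
- cabinet: Grey steel desktop cabinet, 320 mm deep, 224 mm wide, 155 mm high, fixed to the desk (a 65 mm high carton is stuck on top, 190 mm back from the front). Origin on the desk under the middle of its front edge; x points into the cabinet (away from the robot), y to its left, z up. The tray slides out along its -x; offsets of tray, catches and gate are along these axes.
- tray (a joint): How far the tray still is from its stop, m: 0 fully out at the stop, 0.200 shut. Stays where left; about 8 N of friction. Tray 170 mm wide, walls to 85 mm above the desk; front plate 200 mm wide, 8 mm thick, top 140 mm above the desk. Cartons lie fixed inside, below 75 mm. Catches and gate are inside the cabinet until it is out.
- tray_pull (a point): Middle of the steel bar handle on the tray's front plate: a round level bar 110 mm long along y, about 10 mm thick, 120 mm above the desk, its centre line 35 mm in front of the plate. A finger fits between bar and plate.
- inner_catch (a joint): Travel of the inner catch's sliding plate towards its fixed plate (+x), m: 0 locked, 0.014 home. Stays where put; about 5 N of friction. Plates 22 mm wide along y, 6 mm thick, tops 130 mm above the desk, on a rail 90 mm high. The plate draws a steel fork, 94 to 100 mm above the desk, off a pin on the gate.
- outer_catch (a joint): The same for the outer catch: 0 locked, 0.014 squeezed home, stays, about 5 N. See outer_grip.
- inner_grip (a point): Where to put the TCP to squeeze the inner catch (along x): midway between its two black upright plates as they stand when home, 122 mm above the desk, moving with the tray. Fixed plate's outer face 7 mm to +x of it; sliding plate's outer face 21 mm to -x when locked, 7 mm when home. With the tray out the cabinet's front is 55 mm to +x.
- outer_grip (a point): The same point of the outer catch, which has the same plates and sizes and stands in line with the gate on the tray's left edge, 45 mm to +y of the inner one.
- gate (a joint): Angle of the gate, rad: 0 shut (along the tray's left side), 1.6 at its stop, swung out to the left and towards the robot (anticlockwise from above). Blocked until both catches are home. A sprung detent resists at about 0.4 to 1.1 rad (up to 5 N at the post) and a weak spring pulls it shut (2 N when wide): let go, it falls back to about 1.0 rad.
- gate_hinge (a point): Point on the gate's upright hinge axis, 122 mm above the desk, moving with the tray. The gate is a steel plate 103 mm long from the hinge and 8 mm thick, its top edge 85 mm above the desk, its pins reach 104 mm.
- gate_post: Upright round black post on the gate's top edge, 14 mm across, 55 mm tall (85 to 140 mm above the desk), 57 mm from the hinge axis. Origin at the centre of its foot; turns with the gate: in a moderate grip (about 15 N) it turns between the fingers, a hard grip drags.
- mouse: Black computer mouse, 105 x 60 x 34 mm, loose on the desk; leave it alone. Origin under its middle.
- stapler: Grey stapler, 135 x 36 x 55 mm, loose on the desk; leave it alone. Origin under its middle.
- tape_roll: Roll of brown tape, 96 mm across, 48 mm high, loose on the desk; leave it alone. Origin under its middle.

How it is judged:
By the outcome, as a careful person would: the job done as asked, in the order asked, and still so for the second after the job is handed in, while the arm keeps its last pose, push and grip.
It also fails if it takes over 67 s, if anything falls off the work surface, if the arm or the gripper's body presses on something with over 40 N, if the wrist force passes 120 N, or if a joint passes its speed limit or range.

### The arm

A 6-joint arm with a two-finger parallel gripper is mounted at the origin on the work surface. World frame = base frame: x ahead of the robot, y to its left, z up, the work surface at z = 0. Lengths are in mm, angles in rad, forces in N, time in s.
With the tool pointing down it reaches from about 350 to 975 mm from the base axis. Payload 7.1 kg.
Tool frame: the origin (TCP) lies between the finger pads, 19 mm behind the fingertips; this is the grasp point; z points along the fingers, y is the line along which they close (so a half turn about z gives the same grasp; the last joint's range is limited). The gripper opens to 88 mm and grips with 3 to 60 N. Pads are 20 mm wide; open, the fingers measure 115 mm over their backs; the gripper's body (75 mm by 178 mm) begins 61 mm behind the grasp point.
Start: joints at [-1.294, 0.423, 1.63, -0, 1.089, -0.019], TCP at [182.209, -597.833, 241.375] pointing down, gripper open.
Joint ranges: [-3, 3], [-0.9, 2.11], [0.09, 2.58], [-1.31, 4.45], [0.11, 2.69], [-2.54, 2.54]. Speed limits (rad/s): [2.39, 2.39, 3.01, 3.14, 3.14, 3.14].

### API

Orientations are given as a unit quaternion [x, y, z, w].
In Python, from plant import bot gives the robot as it stands.
- The arm moves only by the shell command python3 -m handwheel 'ROWS' [OPENING]. ROWS is JSON, one flat list of numbers, 6 for each row, row after row: the shift along the tool's x, y, z scaled (see below), then the turn, a rotation vector about the tool's x, y, z scaled (see below). In form: [tx, ty, tz, ax, ay, az, tx, ty, tz, ax, ay, az, ...]. A call has 1 to 5 rows; each row is the pose to reach, as a shift and turn from the pose commanded when the call began, along the tool's axes at that moment; what a row does not reach only later rows make up. The controller multiplies each number of a shift by 15 cm and each number of a turn by 60 degrees. A row lasts 1/12 s, in which the tool goes at most 41.7 mm and 7.16 degrees, less where a joint would pass 70% of its speed; a pose out of reach is approached as far as the arm can. A call with a number of a shift or a turn outside -1 to 1 is refused whole. A call with a gripper value outside its range is refused whole. OPENING is the opening, from 0 (shut) to 1 (fully open), set as the call begins (- or left out, the last holds). The fingers move at their own pace and stop on an object; the grip force is fixed at half the most. Time passes only in rows, so rows that repeat a pose let the fingers close. It gives the time, the measured TCP pose, the force, the opening and the grip force at its end, in the units of the state.
- bot.read_state(): the state, without advancing time (a new reading comes with each control period).
- bot.get_image(name): name is "side" or "top"; returns a dict with "img" (400x640x3 uint8, red, green, blue), "range_z" (400x640 float32, mm along the optical axis (not along the pixel's ray), 0 where there is no reading), "K" (3x3 intrinsics, pixels), "rvec" (rotation vector, rad) and "tvec" (3), from world to camera coordinates, as OpenCV has them. Camera axes: x right, y down, z forward; pixel columns grow to the right and rows downward; lengths in mm; the calibration is good to about 2 mm. A picture is of the moment at which its call begins.
- bot.finish_job(): hands the job in; it is judged then, once.
The state is a dict: "time_s": time; "q": joint angles; "joint_vel": joint speeds; "effort": joint torques, N m; "tool_pos": TCP position; "orientation": TCP orientation; "wrist_force": force on the tool from outside, world axes, zero at the start; "ft_torque": the same for the moment, N m; "grip_width": finger opening in mm; "finger_force": force on a finger pad.
Only numpy, scipy, OpenCV 4.12 (cv2) and the standard library are available. Lean on these libraries where they do the work, as an engineer would, in place of code of your own. Each camera call takes 0.05 s, during which the arm holds its last target. There are 200 camera calls.

## Working session

There is one attempt and no reset: what is moved stays moved. The work goes in short steps, Python scripts to look and compute and a shell command to move; the robot and the scene stay as the last step left them, time stands still between calls to the robot, and variables do not carry over. Pictures are saved under pics/ and viewed, at most 10 in all, crops included, and the job is handed in when it is done.

```bash
ls; mkdir -p pics; python3 - <<'E'
from plant import bot
import cv2,numpy as np
s=bot.read_state();print(s)
for n in("side","top"):
    d=bot.get_image(n);np.savez(f"pics/{n}0.npz",**d)
    cv2.imwrite(f"pics/{n}0.png",d["img"][:,:,::-1])
    R=cv2.Rodrigues(np.array(d["rvec"],float))[0];print(n,d["K"],(-R.T@np.array(d["tvec"]).ravel()),R)
E
```

```text
pics
{'time_s': 0.0, 'q': array([-1.29402154e+00,  4.23841713e-01,  1.63068699e+00, -3.59966694e-05,
        1.08859571e+00, -1.90134828e-02]), 'joint_vel': array([0.00316667, 0.00181916, 0.00084526, 0.00045173, 0.00023653,
       0.00162138]), 'effort': array([-1.77860962e-03, -5.44637561e+01, -2.73664516e+01,  6.42987876e-02,
        2.28395441e-02, -1.21994112e-04]), 'tool_pos': array([ 182.04707597, -597.34751107,  240.60231549]), 'orientation': array([ 9.89082060e-01,  1.47363809e-01, -1.14241499e-04, -7.57478730e-04]), 'wrist_force': array([-1.10729052,  0.94134459,  0.39283651]), 'ft_torque': array([-0.03323047,  0.09427867, -0.00415694]), 'finger_force': 0.0, 'grip_width': 87.90262860468333}
side [[381.5627412    0.         317.91701032]
 [  0.         381.5627412  203.16367854]
 [  0.           0.           1.        ]] [ 544.34811675 -651.48209089  849.92623153] [[ 0.99778214 -0.06637774 -0.0049803 ]
 [-0.05254581 -0.73951052 -0.67109099]
 [ 0.04086252  0.6698643  -0.74135826]]
top [[389.01276488   0.         316.08262735]
 [  0.         389.01276488 197.82227729]
 [  0.           0.           1.        ]] [ 487.02005631    3.07677847 1391.38520271] [[-0.02077542 -0.99973599 -0.00981445]
 [-0.99766703  0.02136893 -0.06483723]
 [ 0.06502984  0.00844453 -0.99784759]]
```

View pics/top0.png

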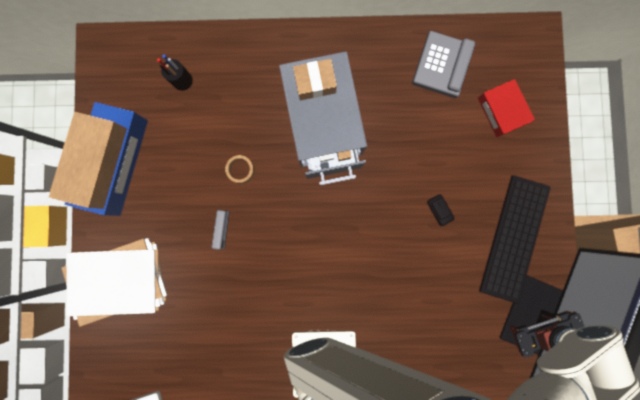

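View pics/side0.png

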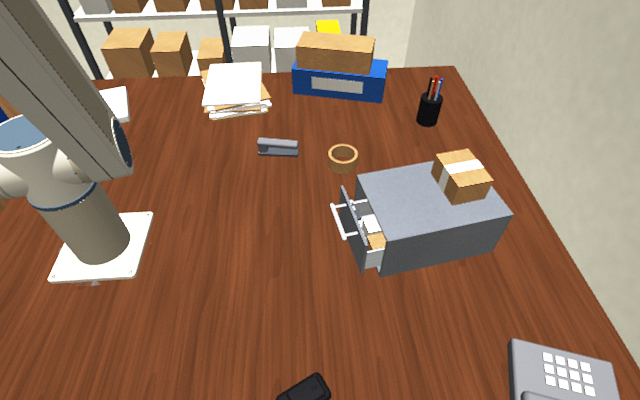

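The top view shows the cabinet at (325,105) with its front edge from (298,160) to (365,147). The tray is slightly open, and the handle bar runs from (321,182) to (354,177). The tape roll is at (239,168), the stapler at (220,229) and the mouse at (440,210). In the side view the bar runs from about (333,207) to (344,237).

```bash
cat > h.py <<'E'
import cv2,numpy as np
from scipy.spatial.transform import Rotation as Ro
def cam(d): 
    R=cv2.Rodrigues(np.array(d["rvec"],float))[0];return d["K"],R,np.array(d["tvec"],float).ravel()
def cloud(d):
    K,R,t=cam(d);v,u=np.mgrid[0:400,0:640];z=d["range_z"]
    p=np.stack([(u-K[0,2])/K[0,0]*z,(v-K[1,2])/K[1,1]*z,z],-1)
    w=(p-t)@R; w[z==0]=np.nan; return w
def plane(d,uv,h):
    K,R,t=cam(d);c=-R.T@t;r=R.T@np.linalg.solve(K,[uv[0],uv[1],1]);return c+r*(h-c[2])/r[2]
def proj(d,P):
    K,R,t=cam(d);return cv2.projectPoints(np.array(P,float).reshape(-1,3),cv2.Rodrigues(R)[0],t,np.array(K),None)[0].reshape(-1,2)
def tri(d1,a,d2,b):
    A=[];B=[]
    P=[k@np.c_[R,t] for k,R,t in(cam(d1),cam(d2))]
    X=cv2.triangulatePoints(P[0],P[1],np.array(a,float),np.array(b,float));return (X[:3]/X[3]).ravel()
E
python3 - <<'E'
from h import *
T=dict(np.load("pics/top0.npz"));S=dict(np.load("pics/side0.npz"))
for n,d in(("top",T),("side",S)):
    w=cloud(d)
    m=(abs(w[...,2]-155)<8)&(w[...,0]>500)&(w[...,0]<1100)&(abs(w[...,1])<200)
    nn,l,st,_=cv2.connectedComponentsWithStats(m.astype(np.uint8));k=1+st[1:,4].argmax()
    p=w[l==k];print(n,st[k],np.median(p[:,2]));r=cv2.minAreaRect(p[:,:2].astype(np.float32));print(r,cv2.boxPoints(r))
    # handle
    im=d["img"].astype(int);g=(im.min(-1)>130)
    m2=g&(w[...,2]>60)&(w[...,2]<150)&(w[...,0]>450)&(w[...,0]<720)&(w[...,1]>-150)&(w[...,1]<150)
    v,u=np.nonzero(m2);print(len(u),u.min(),u.max(),v.min(),v.max())
    mm=np.median(w[m2],0);print(mm)
a=T["img"][130:200,280:380];b=S["img"][170:280,320:420]
cv2.imwrite("pics/z.png",np.hstack([cv2.resize(a,(400,280),interpolation=2)[:, :,::-1],cv2.resize(b,(254,280),interpolation=2)[:,:,::-1]]))
E
```

```text
top [ 280   51   87  110 5380] 154.27263921003785
((869.6572265625, -14.495742797851562), (322.6423034667969, 224.23129272460938), 10.261629104614258) [[ 690.94385    67.08829 ]
 [ 730.88916  -153.55632 ]
 [1048.3706    -96.07977 ]
 [1008.4253    124.564835]]
396 299 364 151 184
[663.60605882 -36.75616414 124.31658644]
side [ 356  161  157   83 6778] 155.30314795233198
((866.544189453125, -11.96820068359375), (322.4400634765625, 227.32958984375), 10.241790771484375) [[ 687.6831     71.22015 ]
 [ 728.1029   -152.48721 ]
 [1045.4053    -95.156555]
 [1004.9855    128.55081 ]]
637 330 378 186 258
[668.63975691 -66.01917515 123.72918003]
```

View pics/z.png

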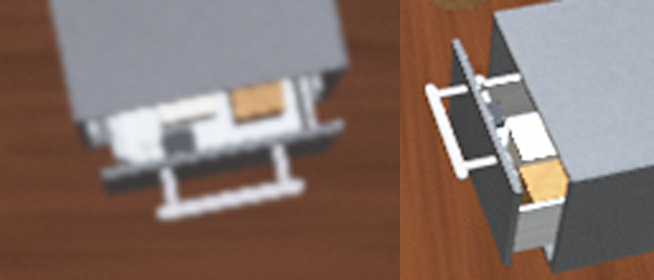

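Zoomed crop: the bar ends are at about (320,183) and (355,176) in the top image, and at about (332,205) and (345,238) in the side image. The tray is about 50 mm open.

```bash
cat >> h.py <<'E'
th=np.radians(10.25);ex=np.array([np.cos(th),np.sin(th),0]);ey=np.array([-np.sin(th),np.cos(th),0])
ctr=np.array([868.1,-13.2,0]);O=ctr-160*ex
def c2w(x,y,z): return O+x*ex+y*ey+np.array([0,0,z])
def w2c(p): d=np.asarray(p)-O;return np.array([d@ex,d@ey,p[2]])
def down(yaw):  # tool pointing down, tool y at world yaw (deg)
    a=np.radians(yaw);y=np.array([np.cos(a),np.sin(a),0]);z=np.array([0,0,-1.]);return Ro.from_matrix(np.c_[np.cross(y,z),y,z])
def plan(s,targets):
    """targets: (pos,yaw of tool y, n calls). prints deltas per call in units"""
    p=np.array(s["tool_pos"]);r=Ro.from_quat(s["orientation"])
    for P,yaw,n in targets:
        R=down(yaw);rv=(r.inv()*R).as_rotvec();p0,r0=p,r
        for i in range(n):
            pn=p0+(P-p0)*(i+1)/n;rn=r0*Ro.from_rotvec(rv*(i+1)/n)
            print(np.round(r.inv().apply(pn-p)/150,3).tolist()+np.round((r.inv()*rn).as_rotvec()/np.radians(60),3).tolist());p,r=pn,rn
E
python3 - <<'E'
from h import *
from plant import bot
T=dict(np.load("pics/top0.npz"));S=dict(np.load("pics/side0.npz"))
a=tri(T,(320,183.2),S,(331.8,205.4));b=tri(T,(355,176.2),S,(344.8,237.7))
print(a,b,np.linalg.norm(a-b),w2c(a),w2c(b))
for q in((320,183.2),(355,176.2)):print(w2c(plane(T,q,120)))
for q in((331.8,205.4),(344.8,237.7)):print(w2c(plane(S,q,120)))
m=(a+b)/2;print("mid",m,"O",O)
P=m.copy();P[2]=220
plan(bot.read_state(),[(P,10.25,5)])
E
```

```text
[ 6.18893959e+02 -2.82260781e-02  1.17464540e+02] [ 638.47758292 -114.55695794  129.5875665 ] 116.82172955100422 [-82.88505398  57.30616803 117.46454048] [-83.99361995 -58.87954459 129.5875665 ]
[-84.06229863  57.52578732 120.        ]
[-84.34210037 -59.69390669 120.        ]
[-82.57241523  55.04660895 120.        ]
[-80.08579152 -52.21098331 120.        ]
mid [628.68577112 -57.29259201 123.52605349] O [710.65348838 -41.67096728   0.        ]
[0.78, -0.515, 0.028, -0.0, -0.0, -0.278]
[0.895, -0.27, 0.028, -0.0, -0.0, -0.278]
[0.934, -0.002, 0.028, -0.0, -0.0, -0.278]
[0.896, 0.266, 0.028, -0.0, -0.0, -0.278]
[0.782, 0.511, 0.028, -0.0, -0.0, -0.278]
```

```bash

python3 -m handwheel '[0.78,-0.515,0.028,0,0,-0.278,0.78,-0.515,0.028,0,0,-0.278,0.78,-0.515,0.028,0,0,-0.278,0.78,-0.515,0.028,0,0,-0.278]' 0.25
python3 -m handwheel '[0.895,-0.27,0.028,0,0,-0.278,0.895,-0.27,0.028,0,0,-0.278,0.895,-0.27,0.028,0,0,-0.278,0.895,-0.27,0.028,0,0,-0.278]'
python3 -m handwheel '[0.934,0,0.028,0,0,-0.278,0.934,0,0.028,0,0,-0.278,0.934,0,0.028,0,0,-0.278,0.934,0,0.028,0,0,-0.278]'
python3 -m handwheel '[0.896,0.266,0.028,0,0,-0.278,0.896,0.266,0.028,0,0,-0.278,0.896,0.266,0.028,0,0,-0.278,0.896,0.266,0.028,0,0,-0.278]'
python3 -m handwheel '[0.782,0.511,0.028,0,0,-0.278,0.782,0.511,0.028,0,0,-0.278,0.782,0.511,0.028,0,0,-0.278,0.782,0.511,0.028,0,0,-0.278,0.782,0.511,0.028,0,0,-0.278]'
python3 - <<'E'
from h import *
from plant import bot
s=bot.read_state();print(s["q"],w2c(s["tool_pos"]))
plan(s,[(c2w(-83,-1,122),10.25,1)])
E
```

```text
time_s: 0.43
tool_pos: [273.3, -485.9, 236.4]
orientation: [0.957, 0.291, 0.0, -0.002]
wrist_force: [-0.1, 0.2, -0.2]
grip_width: 64.7
finger_force: 0.0
time_s: 0.77
tool_pos: [362.7, -378.4, 232.6]
orientation: [0.904, 0.427, 0.0, -0.001]
wrist_force: [-0.5, -0.0, -0.6]
grip_width: 38.0
finger_force: 0.0
time_s: 1.1
tool_pos: [452.7, -270.9, 228.6]
orientation: [0.833, 0.554, 0.0, -0.0]
wrist_force: [-1.4, -0.5, -0.1]
grip_width: 22.2
finger_force: 0.0
time_s: 1.43
tool_pos: [542.4, -162.6, 224.4]
orientation: [0.744, 0.669, 0.001, 0.0]
wrist_force: [0.1, -0.7, -0.2]
grip_width: 21.7
finger_force: 0.0
time_s: 1.85
tool_pos: [630.7, -55.1, 219.8]
orientation: [0.64, 0.769, 0.0, 0.0]
wrist_force: [0.1, -0.8, 0.4]
grip_width: 22.3
finger_force: 0.0
[-1.06064398e-01  4.58536084e-01  1.62797887e+00  3.60618221e-04
  1.05454953e+00 -2.89288994e-01] [-81.03845149   1.01675814 219.83504663]
[-0.013, -0.014, 0.652, 0.001, -0.0, 0.004]
```

```bash

python3 -m handwheel '[-0.013,-0.014,0.25,0,0,0.004,-0.013,-0.014,0.4,0,0,0.004,-0.013,-0.014,0.52,0,0,0.004,-0.013,-0.014,0.59,0,0,0.004,-0.013,-0.014,0.65,0,0,0.004]' 
python3 -m handwheel '[0,0,0,0,0,0,0,0,0,0,0,0,0,0,0,0,0,0,0,0,0,0,0,0]' 0
python3 - <<'E'
from h import *
from plant import bot
s=bot.read_state();print(s["q"],w2c(s["tool_pos"]),s["wrist_force"],s["grip_width"])
plan(s,[(c2w(-243,-1,122),10.25,2)])
E
```

```text
time_s: 2.27
tool_pos: [626.0, -61.1, 121.7]
orientation: [0.643, 0.766, -0.001, -0.001]
wrist_force: [-0.7, -0.5, 0.6]
grip_width: 22.0
finger_force: 0.0
time_s: 2.6
tool_pos: [629.2, -60.5, 123.7]
orientation: [0.642, 0.766, 0.001, 0.002]
wrist_force: [7.1, 0.4, -11.7]
grip_width: 10.3
finger_force: 30.0
[-1.14755377e-01  5.77179890e-01  1.68730538e+00  1.11183152e-04
  8.72095709e-01 -2.90725672e-01] [-83.494206    -4.0570983  123.71662899] [  7.11166687   0.35985891 -11.69882385] 10.319486217360206
[0.009, -0.532, 0.003, 0.002, 0.001, -0.001]
[0.009, -0.532, 0.004, 0.002, 0.001, -0.001]
```

```bash

python3 -m handwheel '[0,-0.1,0,0,0,0,0,-0.25,0,0,0,0,0,-0.4,0,0,0,0,0,-0.55,0,0,0,0,0,-0.7,0,0,0,0]' 
python3 -m handwheel '[0,-0.07,0,0,0,0,0,-0.13,0,0,0,0,0,-0.18,0,0,0,0,0,-0.22,0,0,0,0,0,-0.26,0,0,0,0]' 
python3 - <<'E'
from h import *
from plant import bot
s=bot.read_state();print(s["q"],w2c(s["tool_pos"]),s["wrist_force"],s["grip_width"])
E
```

```text
time_s: 3.02
tool_pos: [526.7, -79.4, 124.0]
orientation: [0.642, 0.767, 0.002, 0.004]
wrist_force: [12.8, -2.9, -17.2]
grip_width: 10.4
finger_force: 30.0
time_s: 3.43
tool_pos: [488.1, -86.4, 124.0]
orientation: [0.642, 0.767, 0.002, 0.003]
wrist_force: [10.0, -2.8, -15.7]
grip_width: 10.6
finger_force: 30.0
[-1.99094954e-01  4.15486521e-01  1.99484053e+00 -4.58563567e-04
  7.23808350e-01 -3.74734385e-01] [-226.92957649   -4.46077494  123.97461213] [  9.99140225  -2.77817825 -15.74753427] 10.579001445722199
```

```bash

for i in 1; do python3 -m handwheel '[0,-0.04,0,0,0,0,0,-0.07,0,0,0,0,0,-0.09,0,0,0,0,0,-0.105,0,0,0,0]'; done
python3 -m handwheel '[0,-0.01,0,0,0,0,0,-0.02,0,0,0,0,0,-0.03,0,0,0,0,0,-0.03,0,0,0,0]'
python3 - <<'E'
from h import *
from plant import bot
s=bot.read_state();print(s["q"],w2c(s["tool_pos"]),s["wrist_force"],s["grip_width"])
E
```

```text
time_s: 3.77
tool_pos: [472.7, -89.3, 124.0]
orientation: [0.642, 0.767, 0.001, 0.003]
wrist_force: [9.4, -3.2, -14.7]
grip_width: 10.4
finger_force: 30.0
time_s: 4.1
tool_pos: [472.2, -89.4, 124.1]
orientation: [0.643, 0.766, 0.004, 0.006]
wrist_force: [23.9, 5.1, -29.9]
grip_width: 10.2
finger_force: 30.0
[-0.21306809  0.39540629  2.03152168  0.00291008  0.69978447 -0.39023857] [-243.10605402   -4.58031114  124.09799707] [ 23.94530776   5.09348648 -29.89415893] 10.243662766410043
```

```bash

python3 -m handwheel '[0,0.027,0,0,0,0,0,0.027,0,0,0,0,0,0.027,0,0,0,0]' 0.26
python3 -m handwheel '[0,0,-0.1,0,0,0,0,0,-0.3,0,0,0,0,0,-0.5,0,0,0,0,0,-0.7,0,0,0,0,0,-0.9,0,0,0]'
python3 -m handwheel '[-0.9,0,-0.2,0,0,0,-0.9,0,-0.2,0,0,0,-0.9,0,-0.2,0,0,0,-0.9,0,-0.2,0,0,0]' 0.6
python3 -m handwheel '[-0.9,0,0,0,0,0,-0.9,0,0,0,0,0,-0.9,0,0,0,0,0,-0.9,0,0,0,0,0]'
python3 - <<'E'
from h import *
from plant import bot
s=bot.read_state();print(s["q"],w2c(s["tool_pos"]),s["wrist_force"],s["grip_width"])
for n in("side","top"):
    d=bot.get_image(n);np.savez(f"pics/{n}1.npz",**d)
    im=d["img"]; q=proj(d,[c2w(-240,-130,100),c2w(30,-130,100),c2w(-240,130,100),c2w(30,130,100)])
    a=np.maximum(q.min(0)-5,0).astype(int);b=(q.max(0)+5).astype(int);c=im[a[1]:b[1],a[0]:b[0]]
    f=min(780/c.shape[1],580/c.shape[0]);print(n,a,b,f)
    cv2.imwrite(f"pics/{n}1c.png",cv2.resize(c,None,fx=f,fy=f,interpolation=2)[:,:,::-1])
E
```

```text
time_s: 4.35
tool_pos: [469.8, -88.4, 123.8]
orientation: [0.642, 0.767, 0.0, 0.001]
wrist_force: [-0.5, -0.4, 0.3]
grip_width: 22.9
finger_force: 0.0
time_s: 4.77
tool_pos: [468.6, -88.2, 259.8]
orientation: [0.642, 0.767, -0.0, 0.0]
wrist_force: [0.5, 0.4, 0.3]
grip_width: 22.7
finger_force: 0.0
time_s: 5.1
tool_pos: [494.0, -225.5, 290.4]
orientation: [0.643, 0.766, -0.0, 0.002]
wrist_force: [0.4, 0.1, 0.3]
grip_width: 45.8
finger_force: 0.0
time_s: 5.43
tool_pos: [516.8, -358.7, 288.2]
orientation: [0.643, 0.766, -0.001, 0.001]
wrist_force: [-0.4, 0.9, -0.3]
grip_width: 52.7
finger_force: 0.0
[-6.25139851e-01  3.80909966e-01  1.57991255e+00 -1.26455922e-03
  1.17879079e+00 -7.98017189e-01] [-247.21370245 -277.45208483  288.15275987] [-0.44397389  0.89504819 -0.34048244] 52.728196004535654
side [262 178] [404 289] 5.225225225225225
top [287 134] [389 239] 5.523809523809524
```

View pics/top1c.png

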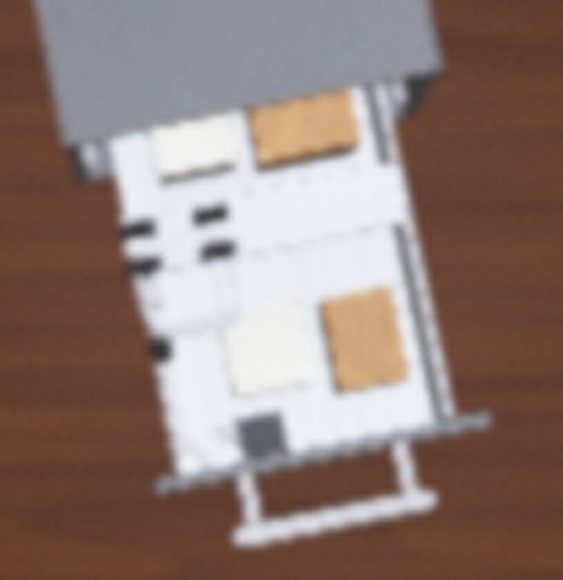

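View pics/side1c.png

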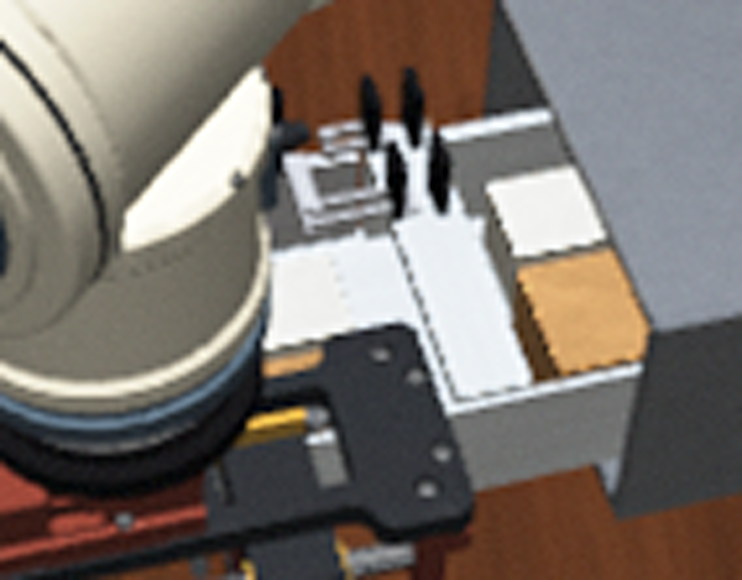

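Top crop: the inner catch's fixed plate is at (210,213) and its sliding plate at (217,250). The outer catch's are at (138,229) and (143,265), and the post is at (160,348). In the side crop the plate tops are at (441,133) and (396,148) for the inner catch, and (410,70) and (371,78) for the outer. The post is half hidden by the arm.

```bash
python3 - <<'E'
from h import *
T=dict(np.load("pics/top1.npz"));S=dict(np.load("pics/side1.npz"))
g=cv2.resize(T["img"][134:239,287:389],None,fx=5.5238,fy=5.5238,interpolation=2).max(-1)
m=(g<105).astype(np.uint8);m[:,:115]=0;m[:190]=0;m[400:]=0;m[:,250:]=0
n,l,st,c=cv2.connectedComponentsWithStats(m)
A=lambda q:np.array([287,134])+(np.array(q)+.5)/5.5238-.5
B=lambda q:np.array([262,178])+(np.array(q)+.5)/5.2252-.5
bl=[(c[i],st[i,4]) for i in range(1,n) if st[i,4]>100]
side={0:(441,133),1:(410,70),2:(396,148),3:(371,78)}
for i,(q,a) in enumerate(bl):print(i,q.round(),a,"z115:",w2c(plane(T,A(q),115)).round(1))
# match by row order: tri with tops
for q,sd in (((210,213),(441,133)),((138,229),(410,70)),((217,250),(396,148)),((143,265),(371,78))):
    print(w2c(tri(T,A(q),S,B(sd))).round(1), w2c(plane(S,B(sd),130)).round(1))
w=cloud(T)
for q,_ in bl:
    u,v=A(q).round().astype(int);print(w2c(w[v,u]).round(1))
E
```

```text
0 [210. 215.] 192 z115: [-51.8  35.5 115. ]
1 [130. 231.] 386 z115: [-51.8  84.2 115. ]
2 [217. 250.] 190 z115: [-73.6  35.3 115. ]
3 [128. 278.] 847 z115: [-79.2  90.9 115. ]
4 [127. 329.] 237 z115: [-109.1   97.7  115. ]
5 [154. 350.] 502 z115: [-124.4   84.3  115. ]
6 [132. 383.] 1191 z115: [-141.4  101.   115. ]
[-52.8  36.  141. ] [-48.   45.3 130. ]
[-54.6  79.3 141.6] [-50.7  89.9 130. ]
[-74.7  36.2 136.1] [-72.   41.3 130. ]
[-75.   80.5 139.8] [-71.1  89.4 130. ]
[-53.3  34.4 112. ]
[-51.8  84.4 126.9]
[-75.   35.7 125.9]
[-66.8  90.9  -8.4]
[-98.8  97.3  -7.4]
[-1.164e+02  8.600e+01  1.000e-01]
[-135.1  100.9   -4.5]
```

Both catches fall where the text puts them: x≈-52 for the fixed plates and -74 for the sliding ones, with inner and outer 45 mm apart (y≈35.5 and 80.5).

```bash
python3 - <<'E'
from h import *
from plant import bot
plan(bot.read_state(),[(c2w(-55,35.5,230),10.25,3),(c2w(-55,35.5,150),10.25,1)])
E
```

```text
[0.69, 0.423, 0.128, -0.0, -0.0, -0.002]
[0.69, 0.425, 0.128, -0.0, -0.0, -0.002]
[0.689, 0.426, 0.128, -0.0, -0.0, -0.002]
[0.0, 0.0, 0.533, 0.0, -0.0, 0.0]
```

```bash

python3 -m handwheel '[0.69,0.425,0.128,0,0,-0.002,0.69,0.425,0.128,0,0,-0.002,0.69,0.425,0.128,0,0,-0.002]' 0.6
python3 -m handwheel '[0.69,0.425,0.128,0,0,-0.002,0.69,0.425,0.128,0,0,-0.002,0.69,0.425,0.128,0,0,-0.002]'
python3 -m handwheel '[0.69,0.425,0.128,0,0,-0.002,0.69,0.425,0.128,0,0,-0.002,0.69,0.425,0.128,0,0,-0.002,0.69,0.425,0.128,0,0,-0.002,0.69,0.425,0.128,0,0,-0.002]'
python3 -m handwheel '[0,0,0.2,0,0,0,0,0,0.35,0,0,0,0,0,0.45,0,0,0,0,0,0.45,0,0,0]'
python3 - <<'E'
from h import *
from plant import bot
s=bot.read_state();print(w2c(s["tool_pos"]),s["q"],s["wrist_force"])
plan(s,[(c2w(-55,35.5,122),10.25,1)])
E
```

```text
time_s: 5.78
tool_pos: [560.4, -238.0, 268.4]
orientation: [0.642, 0.767, 0.0, -0.001]
wrist_force: [1.0, 0.4, 0.4]
grip_width: 52.6
finger_force: 0.0
time_s: 6.03
tool_pos: [604.7, -123.6, 249.4]
orientation: [0.64, 0.768, -0.0, -0.001]
wrist_force: [0.9, -0.1, 0.5]
grip_width: 52.6
finger_force: 0.0
time_s: 6.45
tool_pos: [648.5, -10.7, 229.8]
orientation: [0.638, 0.77, -0.001, -0.001]
wrist_force: [0.0, -0.1, -0.7]
grip_width: 52.6
finger_force: 0.0
time_s: 6.78
tool_pos: [646.3, -14.9, 159.8]
orientation: [0.64, 0.768, -0.002, -0.003]
wrist_force: [-0.3, -0.1, -0.5]
grip_width: 52.6
finger_force: 0.0
[-58.53561325  37.83119372 159.80556093] [-4.13436982e-02  5.51725686e-01  1.62878333e+00 -1.38607819e-04
  9.67680117e-01 -2.23237534e-01] [-0.29898049 -0.08774279 -0.47213159]
[-0.016, 0.025, 0.252, -0.006, -0.001, 0.003]
```

```bash

python3 -m handwheel '[-0.013,0.022,0,0,0,0,-0.013,0.022,0.1,0,0,0,-0.013,0.022,0.2,0,0,0,-0.013,0.022,0.25,0,0,0,-0.013,0.022,0.25,0,0,0]'
python3 - <<'E'
from h import *
from plant import bot
s=bot.read_state();print(w2c(s["tool_pos"]),s["wrist_force"])
plan(s,[(c2w(-55,35.5,122),10.25,1)])
E
```

```text
time_s: 7.2
tool_pos: [652.9, -16.1, 125.0]
orientation: [0.64, 0.768, -0.0, -0.0]
wrist_force: [-0.9, -0.1, -0.2]
grip_width: 52.8
finger_force: 0.0
[-52.26721279  35.4205647  125.04615404] [-0.85360002 -0.10225384 -0.17546741]
[0.001, -0.018, 0.02, -0.001, -0.0, 0.003]
```

```bash

python3 -m handwheel '[0,0,0,0,0,0,0,0,0,0,0,0]'
python3 -m handwheel '[0,-0.009,0.01,0,0,0,0,-0.009,0.01,0,0,0]'
python3 - <<'E'
from h import *
from plant import bot
s=bot.read_state();print(w2c(s["tool_pos"]),s["wrist_force"])
E
```

```text
time_s: 7.37
tool_pos: [654.1, -15.9, 126.6]
orientation: [0.64, 0.769, 0.001, 0.001]
wrist_force: [0.6, -0.3, 0.5]
grip_width: 52.7
finger_force: 0.0
time_s: 7.53
tool_pos: [652.2, -16.1, 124.4]
orientation: [0.64, 0.769, 0.0, 0.0]
wrist_force: [-0.3, 0.3, -0.1]
grip_width: 53.0
finger_force: 0.0
[-52.93341478  35.60258915 124.38870326] [-0.26197048  0.30347518 -0.11239143]
```

```bash

python3 -m handwheel '[0,-0.013,0.015,0,0,0,0,-0.013,0.015,0,0,0,0,-0.013,0.015,0,0,0]'
python3 -m handwheel '[0,0,0,0,0,0,0,0,0,0,0,0,0,0,0,0,0,0,0,0,0,0,0,0,0,0,0,0,0,0]' 0
python3 -m handwheel '[0,0,0,0,0,0,0,0,0,0,0,0,0,0,0,0,0,0]'
python3 - <<'E'
from h import *
from plant import bot
s=bot.read_state();print(w2c(s["tool_pos"]),s["wrist_force"])
E
```

```text
time_s: 7.78
tool_pos: [650.0, -16.3, 121.5]
orientation: [0.64, 0.769, -0.0, -0.0]
wrist_force: [0.6, -0.2, 0.5]
grip_width: 52.7
finger_force: 0.0
time_s: 8.2
tool_pos: [649.0, -16.5, 121.3]
orientation: [0.64, 0.769, -0.001, -0.001]
wrist_force: [-5.4, -0.8, 3.2]
grip_width: 22.8
finger_force: 2.6
time_s: 8.45
tool_pos: [650.4, -16.3, 121.4]
orientation: [0.64, 0.769, 0.0, 0.0]
wrist_force: [0.8, -0.8, -1.6]
grip_width: 13.5
finger_force: 30.0
[-54.78722687  35.64038762 121.40975044] [ 0.81677141 -0.75074242 -1.63435723]
```

Inner catch is home (pads 13.5 mm apart). Next is the outer one.

```bash

python3 -m handwheel '[0,0,0,0,0,0,0,0,0,0,0,0,0,0,0,0,0,0,0,0,0,0,0,0]' 0.6
python3 -m handwheel '[0,0,-0.12,0,0,0,0,0,-0.24,0,0,0,0,0,-0.3,0,0,0,0,0,-0.3,0,0,0]' 0.6
python3 -m handwheel '[0.1,0,0,0,0,0,0.2,0,0,0,0,0,0.3,0,0,0,0,0,0.3,0,0,0,0,0,0.3,0,0,0,0,0]' 0.6
python3 - <<'E'
from h import *
from plant import bot
s=bot.read_state();print(w2c(s["tool_pos"]),s["wrist_force"])
plan(s,[(c2w(-55,80.5,122),10.25,1)])
E
```

```text
time_s: 8.78
tool_pos: [650.4, -16.3, 121.6]
orientation: [0.64, 0.769, 0.0, 0.0]
wrist_force: [0.2, 0.7, 0.8]
grip_width: 36.8
finger_force: 0.0
time_s: 9.12
tool_pos: [651.8, -16.3, 169.0]
orientation: [0.64, 0.769, 0.001, 0.002]
wrist_force: [1.1, 0.2, -0.2]
grip_width: 52.2
finger_force: 0.0
time_s: 9.53
tool_pos: [641.4, 29.6, 165.8]
orientation: [0.639, 0.769, -0.0, -0.0]
wrist_force: [1.1, -1.0, 0.3]
grip_width: 52.6
finger_force: 0.0
[-55.50255023  82.46884943 165.80657572] [ 1.05039097 -1.02817265  0.31930987]
[-0.013, 0.004, 0.292, -0.001, -0.0, 0.006]
```

```bash

python3 -m handwheel '[-0.008,0.004,0.08,0,0,0,-0.008,0.004,0.16,0,0,0,-0.008,0.004,0.23,0,0,0,-0.008,0.004,0.292,0,0,0,-0.008,0.004,0.292,0,0,0]'
python3 -m handwheel '[0,0,0,0,0,0,0,0,0,0,0,0,0,0,0,0,0,0]'
python3 - <<'E'
from h import *
from plant import bot
s=bot.read_state();print(w2c(s["tool_pos"]),s["wrist_force"])
plan(s,[(c2w(-55,80.5,122),10.25,1)])
E
```

```text
time_s: 9.95
tool_pos: [641.1, 26.4, 119.5]
orientation: [0.64, 0.768, -0.002, -0.002]
wrist_force: [-0.9, 1.3, 0.1]
grip_width: 52.7
finger_force: 0.0
time_s: 10.2
tool_pos: [643.3, 26.7, 123.2]
orientation: [0.64, 0.769, 0.0, 0.0]
wrist_force: [0.4, -1.0, -0.1]
grip_width: 52.7
finger_force: 0.0
[-54.11444111  79.28760191 123.21569122] [ 0.3597709  -0.95701048 -0.07001807]
[0.008, -0.006, 0.008, 0.001, 0.0, 0.003]
```

```bash

python3 -m handwheel '[0.008,-0.004,0.006,0,0,0,0.008,-0.004,0.006,0,0,0]'
python3 -m handwheel '[0,0,0,0,0,0,0,0,0,0,0,0,0,0,0,0,0,0,0,0,0,0,0,0,0,0,0,0,0,0]' 0
python3 -m handwheel '[0,0,0,0,0,0,0,0,0,0,0,0,0,0,0,0,0,0,0,0,0,0,0,0]'
python3 -m handwheel '[0,0,0,0,0,0,0,0,0,0,0,0,0,0,0,0,0,0,0,0,0,0,0,0]' 0.6
python3 -m handwheel '[0,0,-0.12,0,0,0,0,0,-0.26,0,0,0,0,0,-0.5,0,0,0,0,0,-0.75,0,0,0]' 0.6
python3 -m handwheel '[0,0,-0.25,0,0,0,-0.25,0,-0.25,0,0,0,-0.5,0,-0.25,0,0,0,-0.75,0,-0.25,0,0,0,-0.95,0,-0.25,0,0,0]' 0.6
python3 -m handwheel '[-0.25,0.2,0,0,0,0,-0.5,0.4,0,0,0,0,-0.75,0.6,0,0,0,0,-0.95,0.6,0,0,0,0,-0.95,0.6,0,0,0,0]' 0.4
python3 - <<'E'
from h import *
from plant import bot
s=bot.read_state();print(w2c(s["tool_pos"]),s["q"])
for n,f in(("side",5),("top",5)):
    d=bot.get_image(n);np.savez(f"pics/{n}2.npz",**d)
    q=proj(d,[c2w(-240,0,100),c2w(0,0,100),c2w(-240,110,100),c2w(0,110,100)])
    a=np.maximum(q.min(0)-5,0).astype(int);b=(q.max(0)+5).astype(int);c=d["img"][a[1]:b[1],a[0]:b[0]]
    print(n,a,b)
    o=cv2.resize(c,None,fx=f,fy=f,interpolation=2)[:,:,::-1]; cv2.imwrite(f"pics/{n}2c.png",o);print(o.shape)
E
python3 - <<'E'
import cv2,numpy as np
a=cv2.imread("pics/side2c.png");b=cv2.imread("pics/top2c.png")
h=max(a.shape[0],b.shape[0]);p=lambda x:cv2.copyMakeBorder(x,0,h-x.shape[0],0,0,0)
o=np.hstack([p(a),p(b)]);print(o.shape,a.shape[1]);cv2.imwrite("pics/both2.png",o[:600,:])
E
```

```text
time_s: 10.37
tool_pos: [642.1, 28.1, 122.3]
orientation: [0.64, 0.769, 0.0, 0.0]
wrist_force: [0.6, -0.2, 0.0]
grip_width: 52.4
finger_force: 0.0
time_s: 10.78
tool_pos: [640.8, 27.7, 121.8]
orientation: [0.64, 0.769, -0.001, -0.001]
wrist_force: [-5.8, -2.0, 4.3]
grip_width: 22.9
finger_force: 2.6
time_s: 11.12
tool_pos: [642.3, 27.9, 121.8]
orientation: [0.64, 0.769, 0.0, 0.0]
wrist_force: [0.2, -0.8, -0.8]
grip_width: 13.8
finger_force: 30.0
time_s: 11.45
tool_pos: [642.1, 28.0, 121.9]
orientation: [0.64, 0.769, 0.0, 0.0]
wrist_force: [0.2, 0.7, -0.6]
grip_width: 36.6
finger_force: 0.0
time_s: 11.78
tool_pos: [641.0, 27.9, 234.2]
orientation: [0.64, 0.769, -0.001, -0.001]
wrist_force: [0.9, 0.8, -0.2]
grip_width: 52.7
finger_force: 0.0
time_s: 12.2
tool_pos: [668.2, -114.4, 272.5]
orientation: [0.64, 0.769, 0.0, 0.001]
wrist_force: [0.6, -0.2, -1.3]
grip_width: 52.9
finger_force: 0.0
time_s: 12.62
tool_pos: [784.1, -242.0, 270.5]
orientation: [0.641, 0.768, -0.001, 0.001]
wrist_force: [-0.7, -0.2, -0.3]
grip_width: 35.0
finger_force: 0.0
[  36.6131122  -210.18074285  270.52130697] [-0.3132316   0.70181594  1.08790034 -0.00177931  1.35030128 -0.49216365]
side [263 185] [373 243]
(290, 550, 3)
top [294 150] [351 237]
(435, 285, 3)
(435, 835, 3) 550
```

```bash
python3 -c "
import cv2;o=cv2.imread('pics/both2.png')[:,40:];cv2.imwrite('pics/both2b.png',o)"
```

```text
(no output)
```

View pics/both2b.png

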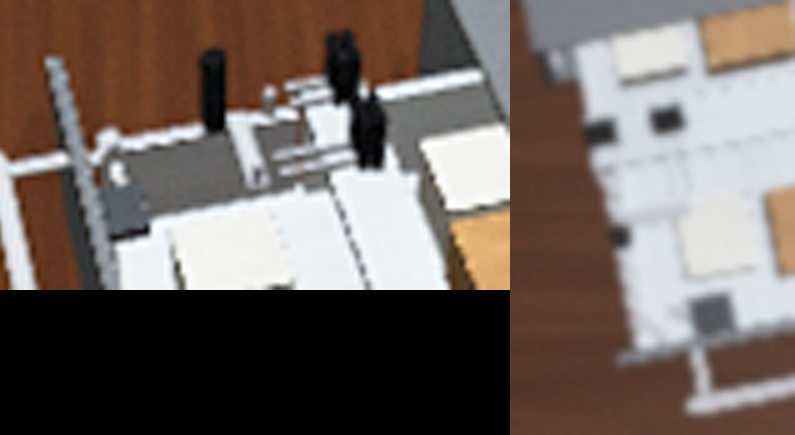

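Both catch pairs are now closed up (side crop (343,65) and (369,130); top crop (667,118) and (600,130)). The post stands at (211,53)–(215,128) in the side crop and (622,236) in the top crop.

```bash
python3 - <<'E'
from h import *
T=dict(np.load("pics/top2.npz"));S=dict(np.load("pics/side2.npz"))
A=lambda x,y:np.array([294+(x+40-550+.5)/5-.5,150+(y+.5)/5-.5]); B=lambda x,y:np.array([263+(x+40+.5)/5-.5,185+(y+.5)/5-.5])
t=A(622,236)
print(w2c(tri(T,t,S,B(211,56))),w2c(tri(T,t,S,B(215,127))),w2c(tri(T,t,S,B(213,92))))
for h in(115,140):print(h,w2c(plane(T,t,h)))
print(w2c(plane(S,B(211,56),140)),w2c(plane(S,B(215,127),85)))
print("catches",w2c(plane(T,A(667,118),120)),w2c(plane(T,A(600,130),120)))
h=A(0,0)
from plant import bot
s=bot.read_state();plan(s,[(c2w(-124,82,250),10.25,3)])
E
```

```text
[-126.69422137   79.32926005  142.51140637] [-124.09588192   79.30263848   87.09093423] [-125.41139067   79.31834981  114.98969755]
115 [-124.96887146   79.25340033  115.        ]
140 [-126.67550662   79.34299571  140.        ]
[-126.01707208   81.62256989  140.        ] [-124.77883354   81.17665874   85.        ]
catches [-54.96923252  34.84345133 120.        ] [-53.95748624  79.59318519 120.        ]
[0.64, -0.354, 0.046, -0.0, -0.0, 0.0]
[0.64, -0.354, 0.046, -0.0, -0.0, 0.0]
[0.64, -0.354, 0.046, -0.0, -0.0, 0.0]
```

```bash
python3 - <<'E'
from h import *
from plant import bot
s=bot.read_state();plan(s,[(c2w(-125.5,80.3,250),-79.75,3)])
E
```

```text
[0.637, -0.357, 0.046, -0.0, 0.0, 0.5]
[0.372, -0.628, 0.046, -0.0, 0.0, 0.5]
[0.008, -0.73, 0.046, -0.0, 0.0, 0.5]
```

```bash

python3 -m handwheel '[0.637,-0.357,0.046,0,0,0.5,0.637,-0.357,0.046,0,0,0.5,0.637,-0.357,0.046,0,0,0.5,0.637,-0.357,0.046,0,0,0.5,0.637,-0.357,0.046,0,0,0.5]' 0.45
python3 -m handwheel '[0.372,-0.628,0.046,0,0,0.5,0.372,-0.628,0.046,0,0,0.5,0.372,-0.628,0.046,0,0,0.5,0.372,-0.628,0.046,0,0,0.5,0.372,-0.628,0.046,0,0,0.5]' 
python3 -m handwheel '[0.008,-0.73,0.046,0,0,0.5,0.008,-0.73,0.046,0,0,0.5,0.008,-0.73,0.046,0,0,0.5,0.008,-0.73,0.046,0,0,0.5,0.008,-0.73,0.046,0,0,0.5]' 
python3 -m handwheel '[0,0,0.15,0,0,0,0,0,0.3,0,0,0,0,0,0.4,0,0,0,0,0,0.45,0,0,0,0,0,0.45,0,0,0]' 
python3 -m handwheel '[0,0,0,0,0,0,0,0,0,0,0,0]' 
python3 - <<'E'
from h import *
from plant import bot
s=bot.read_state();print(w2c(s["tool_pos"]),s["q"])
plan(s,[(c2w(-125.5,80.3,119),-79.75,1)])
E
```

```text
time_s: 13.13
tool_pos: [710.8, -148.8, 265.7]
orientation: [0.817, 0.576, -0.0, -0.0]
wrist_force: [0.8, 0.2, -0.0]
grip_width: 39.5
finger_force: 0.0
time_s: 13.55
tool_pos: [641.4, -66.1, 258.7]
orientation: [0.938, 0.346, 0.0, 0.0]
wrist_force: [0.1, 0.4, -0.4]
grip_width: 39.5
finger_force: 0.0
time_s: 13.97
tool_pos: [572.0, 17.2, 251.6]
orientation: [0.996, 0.092, 0.0, 0.0]
wrist_force: [0.5, 0.7, 0.3]
grip_width: 39.4
finger_force: 0.0
time_s: 14.38
tool_pos: [571.9, 15.7, 182.1]
orientation: [0.996, 0.093, -0.001, -0.0]
wrist_force: [-0.5, -0.3, -0.2]
grip_width: 39.5
finger_force: 0.0
time_s: 14.55
tool_pos: [573.1, 16.1, 184.6]
orientation: [0.996, 0.092, 0.001, 0.0]
wrist_force: [0.2, 0.1, 1.0]
grip_width: 39.5
finger_force: 0.0
[-125.05041066   81.29599173  184.63547698] [ 7.29754738e-03  4.19527887e-01  1.78936537e+00 -3.07247775e-05
  9.30825323e-01  1.39426668e+00]
[-0.004, 0.006, 0.438, 0.0, -0.002, 0.005]
```

```bash

python3 -m handwheel '[-0.003,0.005,0.12,0,0,0,-0.003,0.005,0.24,0,0,0,-0.003,0.005,0.35,0,0,0,-0.003,0.005,0.43,0,0,0,-0.003,0.005,0.43,0,0,0]'
python3 -m handwheel '[0,0,0,0,0,0,0,0,0,0,0,0]' 
python3 -m handwheel '[0,0,0,0,0,0,0,0,0,0,0,0,0,0,0,0,0,0,0,0,0,0,0,0,0,0,0,0,0,0]' 0
python3 - <<'E'
from h import *
from plant import bot
s=bot.read_state();print(w2c(s["tool_pos"]),s["wrist_force"],s["ft_torque"])
E
```

```text
time_s: 14.97
tool_pos: [571.0, 15.5, 117.8]
orientation: [0.996, 0.092, -0.001, -0.0]
wrist_force: [0.1, -0.4, -0.1]
grip_width: 39.5
finger_force: 0.0
time_s: 15.13
tool_pos: [572.6, 15.6, 120.2]
orientation: [0.996, 0.091, 0.001, 0.0]
wrist_force: [0.6, -0.9, 0.6]
grip_width: 39.4
finger_force: 0.0
time_s: 15.55
tool_pos: [571.9, 15.6, 119.5]
orientation: [0.996, 0.091, 0.0, 0.0]
wrist_force: [-0.2, -0.6, 2.3]
grip_width: 13.1
finger_force: 30.0
[-126.31878031   81.02181325  119.51800223] [-0.17939552 -0.56453605  2.2815625 ] [-0.04154232  0.07946248 -0.00224918]
```

Post gripped (13.1 mm). Next I swing the gate on its arc.

```bash

python3 -m handwheel '[-0.001,-0.024,0,0,0,-0.061,-0.003,-0.0485,0,0,0,-0.122,-0.007,-0.0725,0,0,0,-0.183,-0.012,-0.096,0,0,0,-0.2445,-0.019,-0.1195,0,0,0,-0.3056]'
python3 - <<'E'
from h import *
from plant import bot
s=bot.read_state();p=w2c(s["tool_pos"]);print(p,s["wrist_force"],s["ft_torque"],np.arctan2(p[1]-80.7,p[0]+182.8))
E
```

```text
time_s: 15.97
tool_pos: [565.9, 32.6, 119.5]
orientation: [0.968, 0.25, 0.0, 0.0]
wrist_force: [-0.9, -2.4, 3.0]
grip_width: 13.3
finger_force: 30.0
[-129.25306998   98.86145733  119.50748963] [-0.86871221 -2.38917162  3.02933901] [-0.30371622  0.04886972  0.01502897] 0.32699340446582054
```

```bash

python3 -m handwheel '[-0.001,-0.024,0,0,0,-0.061,-0.003,-0.0485,0,0,0,-0.122,-0.007,-0.0725,0,0,0,-0.183,-0.012,-0.096,0,0,0,-0.2445,-0.019,-0.1195,0,0,0,-0.3056]'
python3 -m handwheel '[-0.001,-0.024,0,0,0,-0.061,-0.003,-0.0485,0,0,0,-0.122,-0.007,-0.0725,0,0,0,-0.183,-0.012,-0.096,0,0,0,-0.2445,-0.019,-0.1195,0,0,0,-0.3056]'
python3 - <<'E'
from h import *
from plant import bot
s=bot.read_state();p=w2c(s["tool_pos"]);print(p,s["wrist_force"],s["ft_torque"],np.arctan2(p[1]-80.7,p[0]+182.8),s["q"])
E
```

```text
time_s: 16.38
tool_pos: [555.0, 46.6, 119.5]
orientation: [0.916, 0.401, 0.0, 0.001]
wrist_force: [1.2, -3.3, 1.8]
grip_width: 13.1
finger_force: 30.0
time_s: 16.8
tool_pos: [539.7, 56.8, 119.4]
orientation: [0.84, 0.542, 0.0, 0.0]
wrist_force: [-0.7, -5.0, 0.3]
grip_width: 13.5
finger_force: 30.0
[-150.73428936  127.33015159  119.44289742] [-0.67835493 -5.00318777  0.28600249] [-0.86027208  0.02592911  0.04854472] 0.9684000417099633 [ 8.33496226e-02  4.79476696e-01  1.89052417e+00 -1.09166435e-03
  7.70908327e-01  5.08509162e-01]
```

```bash

python3 -m handwheel '[-0.001,-0.024,0,0,0,-0.061,-0.003,-0.0485,0,0,0,-0.122,-0.007,-0.0725,0,0,0,-0.183,-0.012,-0.096,0,0,0,-0.2445,-0.019,-0.1195,0,0,0,-0.3056]'
python3 -m handwheel '[-0.001,-0.024,0,0,0,-0.061,-0.003,-0.0485,0,0,0,-0.122,-0.007,-0.0725,0,0,0,-0.183,-0.012,-0.096,0,0,0,-0.2445,-0.016,-0.11,0,0,0,-0.28]'
python3 - <<'E'
from h import *
from plant import bot
s=bot.read_state();p=w2c(s["tool_pos"]);print(p,s["wrist_force"],s["ft_torque"],np.arctan2(p[1]-80.7,p[0]+182.8),s["q"])
E
```

```text
time_s: 17.22
tool_pos: [522.6, 61.2, 119.5]
orientation: [0.743, 0.669, 0.0, 0.001]
wrist_force: [1.9, -7.1, -0.1]
grip_width: 13.3
finger_force: 30.0
time_s: 17.63
tool_pos: [506.3, 60.5, 119.5]
orientation: [0.637, 0.771, 0.0, 0.001]
wrist_force: [4.6, -6.6, -3.0]
grip_width: 13.4
finger_force: 30.0
[-182.89919431  136.89014541  119.52985844] [ 4.56928339 -6.61411107 -2.95903621] [-1.06270659 -0.70730328 -0.01933032] 1.5725616578213415 [ 0.09641908  0.44123284  1.96316958 -0.00223018  0.73466595 -0.09109096]
```

```bash

python3 -m handwheel '[-0.004,-0.008,0,0,0,-0.02,-0.006,-0.016,0,0,0,-0.035,-0.006,-0.02,0,0,0,-0.035,-0.006,-0.02,0,0,0,-0.035]'
python3 - <<'E'
from h import *
from plant import bot
s=bot.read_state();p=w2c(s["tool_pos"]);print(p,s["wrist_force"],s["ft_torque"],np.arctan2(p[1]-80.7,p[0]+182.8))
E
```

```text
time_s: 17.97
tool_pos: [504.6, 60.0, 119.6]
orientation: [0.625, 0.781, 0.001, 0.002]
wrist_force: [6.0, -1.3, -3.6]
grip_width: 13.4
finger_force: 30.0
[-184.69783439  136.70711758  119.55649313] [ 6.0370765  -1.32167119 -3.55878766] [-0.24696949 -1.05350734 -0.00319806] 1.604668959201849
```

```bash

python3 -m handwheel '[0,-0.01,0,0,0,0,0,-0.015,0,0,0,0,0,-0.015,0,0,0,0,0,-0.015,0,0,0,0]'
python3 - <<'E'
from h import *
from plant import bot
s=bot.read_state();p=w2c(s["tool_pos"]);print(p,s["wrist_force"],s["ft_torque"],np.arctan2(p[1]-80.7,p[0]+182.8))
E
```

```text
time_s: 18.3
tool_pos: [503.9, 59.8, 119.6]
orientation: [0.624, 0.781, 0.003, 0.003]
wrist_force: [11.1, 0.8, -8.9]
grip_width: 13.4
finger_force: 30.0
[-185.38106627  136.62453715  119.63517245] [11.05328997  0.82152435 -8.94374283] [-0.04828003 -1.82854693  0.05725711] 1.6169162613017354
```

```bash

python3 -m handwheel '[0,-0.01,0,0,0,0,0,-0.01,0,0,0,0,0,-0.01,0,0,0,0,0,-0.01,0,0,0,0]'
python3 - <<'E'
from h import *
from plant import bot
s=bot.read_state();p=w2c(s["tool_pos"]);print(p,s["wrist_force"],s["ft_torque"],np.arctan2(p[1]-80.7,p[0]+182.8))
o=[]
for n in("side","top"):
    d=bot.get_image(n);np.savez(f"pics/{n}3.npz",**d)
    o.append(cv2.resize(d["img"][120:270,200:400],(780,585) if 0 else (400,300),interpolation=2))
cv2.imwrite("pics/end.png",np.vstack(o)[:,:,::-1])
E
```

```text
time_s: 18.63
tool_pos: [503.5, 59.7, 119.7]
orientation: [0.624, 0.781, 0.003, 0.003]
wrist_force: [14.7, 1.3, -13.5]
grip_width: 13.5
finger_force: 30.0
[-185.82760844  136.57348648  119.69407947] [ 14.65076779   1.34841361 -13.49575747] [ 0.12900764 -2.20902686  0.06672496] 1.6249302389496119
```

View pics/end.png

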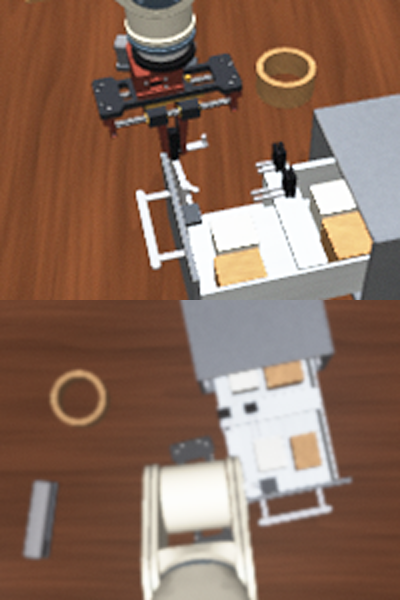

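The tray bar has not moved (top image about (331,230)–(364,224), same as after the pull). The gate stands square out with its post in the fingers, both catches are closed, and the tape roll and stapler are where they were. Handing in.

```bash
python3 -c "
from plant import bot
print(bot.finish_job())"
```

```text
the job is handed in; nothing more can be done
None
```

I handed the job in at about 19 s; no verdict came back. The tray is out at its stop, the inner then the outer catch are squeezed home, and the gripper is holding the gate by its post at its wide-open stop. The tape roll and stapler are where they were; I didn't check the mouse in the last pictures, though no move was made near it.

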